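Clamp the ring mould

TASK

Push the clamp strap round with the outside of a finger until it lies fully over the mould against its stop, and only then push the cam lever fully down with a fingertip. Push only: leave the mould lying in its nest and the jar, ring box and mandrel where they stand.

Things in the scene. Friction and masses are not known exactly. Their poses are not given: they have to be found in the camera images.
- fixture: Mould clamp bolted to the bench: dark steel base plate 160 mm (its x) by 260 mm (its y), 12 mm thick; origin at the centre of the plate's underside on the bench, z up. In a row along its y axis: a round pivot post at y = +85 mm, the mould in a nest with 8 mm high rails at y = 0, and the cam post at y = -111 mm.
- cam_post (a point): Middle of the top of the cam post, 83 mm above the bench; post 40 mm wide (fixture x), 22 mm thick. Two lugs, 11 to 18 mm either side of the middle in x, reach from here 39 mm towards the mould and up to 112 mm above the bench: the strap's end passes under them. A strap stop, top 81 mm high, stands 13 to 21 mm to the +x side and reaches 33 mm towards the mould.
- strap_pivot (a point): Vertical pivot axis of the strap, on the pivot post, at mid height of the strap (72 mm above the bench; fixture x = 0, y = +85 mm). A 20 mm wide cap screw reaches 93 mm above the bench.
- strap (a joint): Angle (rad) of the steel clamp strap about its vertical pivot, counter-clockwise from above. At 0 it points along the fixture's -x (open, towards the robot); at 1.571, its end stop, along the fixture's -y, fully over the mould, its end under the cam. Lower stop -0.6. Friction holds it where it is left; it takes about 1.5 N pushed sideways 80 mm from the pivot.
- strap_end (a point): Middle of the strap's free end, 180 mm from the pivot, 72 mm above the bench. The strap is a level straight bar 24 mm wide and 16 mm thick (64 to 80 mm above the bench). A 20 mm wide foot hangs under it 85 mm from the pivot, down to 46 mm above the bench (2 mm clear of the mould).
- lever_pivot (a point): Level pivot axis of the cam lever, along the fixture's x, between the two lugs of the cam post (fixture x = 0, y = -85 mm, 98 mm above the bench).
- lever (a joint): Angle (rad) of the cam lever about its level pivot. At 0 (lower stop) it stands straight up; it swings outward, towards the fixture's -y, away from the mould, and at 1.5, its end stop, lies nearly level, fully down. Friction holds it where it is left; it takes about 3 N square to the handle 90 mm from the pivot.
- lever_tip (a point): Middle of the end of the lever's straight handle, 115 mm from its pivot. The handle's outer 65 mm is a black sleeve 22 mm wide (fixture x) and 12 mm thick, centred on the line from pivot to tip.
- mould_center (a point): Centre of the two-part aluminium mould block lying loose in the nest: 70 mm (fixture x) by 60 mm (fixture y), 32 mm tall, top 44 mm above the bench; this point is 16 mm above its underside.
- jar_mid (a point): Centre, half-way up, of the small closed glass jar with a steel cap, 48 mm across, 65 mm tall, standing loose on the bench behind the fixture. Leave alone.
- ringbox_mid (a point): Centre, half-way up, of the small red ring box, 50 x 55 mm, 42 mm tall, standing loose on the bench behind the fixture. Leave alone.
- mandrel_mid (a point): Centre, half-way up, of the upright tapered steel ring mandrel on a round foot, foot 50 mm across, 85 mm tall, standing loose on the bench behind the fixture. Leave alone.

How it is judged:
By the outcome, as a careful person would: the job done as asked, in the order asked, and still so for the second after the job is handed in, with the robot touching nothing.
It also fails if it takes over 51 s, if anything falls off the work surface, if the arm or the gripper's body presses on something with over 40 N, if the wrist force passes 120 N, or if a joint passes its speed limit or range.

ROBOT

A 6-joint arm with a two-finger parallel gripper is mounted at the origin on the work surface. World frame = base frame: x ahead of the robot, y to its left, z up, the work surface at z = 0. Lengths are in m, angles in rad, forces in N, time in s.
With the tool pointing down it reaches from about 0.375 to 0.975 m from the base axis. Payload 3.8 kg.
Tool frame: the origin (TCP) lies midway between the tips of the shut fingers; the grasp point (between the pads) lies 19 mm behind it; z points along the fingers, y is the direction in which the jaws open and shut (so a half turn about z gives the same grasp; the last joint's range is limited). The gripper opens to 85 mm and grips with 20 to 120 N. Pads are 22 mm wide; open, the fingers measure 114 mm over their backs; the gripper's body (76 mm by 85 mm) begins 54 mm behind the grasp point. The pads swing forward as they close: fully open they stand 13 mm farther back than shut.
Start: joints at [1.213, 0.264, 1.604, -0, 1.274, -0.037], TCP at [0.213, 0.641, 0.231] pointing down, gripper open.
Joint ranges: [-2.63, 2.63], [-0.94, 2.18], [0.31, 2.57], [-1.31, 4.45], [0, 2.66], [-2.55, 2.55]. Speed limits (rad/s): [2.57, 2.57, 3.14, 3.14, 3.14, 3.14].

INTERFACE

Orientations are given as a rotation vector (axis times angle).
In Python, from workcell import bot gives the robot as it stands. The module is installed in compiled form; this text tells all that it offers.
- The arm moves only by the tool move_arm, never from a script. Its argument "steps" is a list of rows, each a list of 5 numbers: the shift along the tool's x, y, z in mm, then the turn about the tool's z in degrees, then the opening in per cent of the stroke, from 0 (shut) to 100 (fully open). In form: [[tx, ty, tz, turn, claw], ...]. A call has 1 to 20 rows; each row is the pose to reach, as a shift and turn from the pose commanded when the call began, along the tool's axes at that moment; what a row does not reach only later rows make up. A row lasts 1/10 s, in which the tool goes at most 50 mm and 8.59 degrees, less where a joint would pass 70% of its speed; a pose out of reach is approached as far as the arm can. A call with a gripper value outside its range is refused whole. The fingers move at their own pace and stop on an object; "newtons" is the grip in N (left out, the last holds). Time passes only in rows, so rows that repeat a pose let the fingers close. It gives the time, the measured TCP pose, the force and the opening at its end, in the units of the state.
- bot.read_state(): the state, without advancing time (a new reading comes with each control period).
- bot.read_camera(name): name is "side" or "top" or "wrist"; returns a dict with "pixels" (480x640x3 uint8, red, green, blue), "depth" (480x640 float32, m along the optical axis (not along the pixel's ray), 0 where there is no reading), "fovy" (degrees; the focal length in pixels is half the picture's height over the tangent of half this angle, whatever the lens; pixels are square), "cx", "cy" (the principal point, pixels), "xyz" and "attitude" of the camera in the world. Camera axes: x right, y up, looking along -z (the intrinsics and any distortion apply to the point x, -y, -z); pixel columns grow to the right and rows downward; lengths in m; the calibration is good to about 2 mm. The wrist camera is an equidistant fisheye: a pixel r from the principal point sees the ray r / f radians off the axis. A picture is of the moment at which its call begins.
- bot.finish_job(): hands the job in, once; it reports no verdict.
The state is a dict: "time": time; "q": joint angles; "joint_vel": joint speeds; "joint_torque": joint torques, N m; "tool_pos": TCP position; "tcp_rot": TCP orientation; "wrist_force": force on the tool from outside, world axes, zero at the start; "torque": the same for the moment, N m; "width": opening from 0.0 (shut) to 1.0 (fully open).
Only numpy, scipy, OpenCV 4.12 (cv2) and the standard library are available. Lean on these libraries where they do the work, as an engineer would, in place of code of your own. Each camera call takes 0.05 s, during which the arm holds its last target.

## Working session

There is one attempt and no reset: what is moved stays moved. The work goes in short steps, Python scripts to look and compute and a tool call to move; the robot and the scene stay as the last step left them, time stands still between calls to the robot, and variables do not carry over. Pictures are saved under pics/ and viewed, and the job is handed in when it is done.

Besides the shell and the picture viewer there is one more tool, called after "Request:" as name(argument=value, ...) on one line, values as JSON. move_arm: Moves the arm, as the interface text tells. Its arguments: {"type":"object","properties":{"steps":{"type":"array","items":{"type":"array","items":{"type":"number"}}},"newtons":{"type":"number"}},"required":["steps"]}

```bash
mkdir -p pics; cat > h.py <<'E'
import numpy as np, cv2
from workcell import bot
from scipy.spatial.transform import Rotation as R
E
python3 - <<'E'
from h import *
s=bot.read_state(); print({k:np.round(v,3) for k,v in s.items()})
for n in ("top","side"):
    c=bot.read_camera(n)
    np.savez(f"{n}0.npz",**c)
    cv2.imwrite(f"pics/{n}0.png",c["pixels"][:,:,::-1])
    print(n,c["fovy"],c["cx"],c["cy"],c["xyz"],c["attitude"])
E
```

```text
{'time': np.float64(0.0), 'q': array([ 1.213,  0.265,  1.605, -0.   ,  1.274, -0.037]), 'joint_vel': array([-0.   ,  0.001,  0.   , -0.001, -0.001, -0.001]), 'joint_torque': array([ 1.0000e-03, -5.1512e+01, -3.6731e+01,  0.0000e+00,  1.3000e-02,
       -0.0000e+00]), 'tool_pos': array([0.213, 0.64 , 0.23 ]), 'tcp_rot': array([-0.502, -3.101,  0.004]), 'wrist_force': array([-0.4  ,  0.494,  0.497]), 'torque': array([ 0.006,  0.046, -0.016]), 'width': np.float64(0.997)}
top 50.44932807691552 313.1630155033295 240.08918534061692 [ 0.4614933  -0.00450051  1.0026326 ] [ 0.12651344 -0.09562757 -1.55656398]
side 42.0418346465576 314.7890344233659 248.8773583322445 [ 0.4993747  -0.75296269  0.84515299] [ 0.84022429 -0.05824992 -0.09099602]
```

View pics/top0.png

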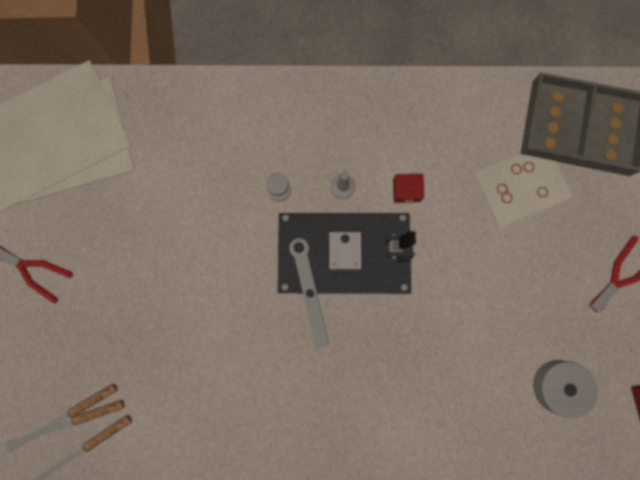

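View pics/side0.png

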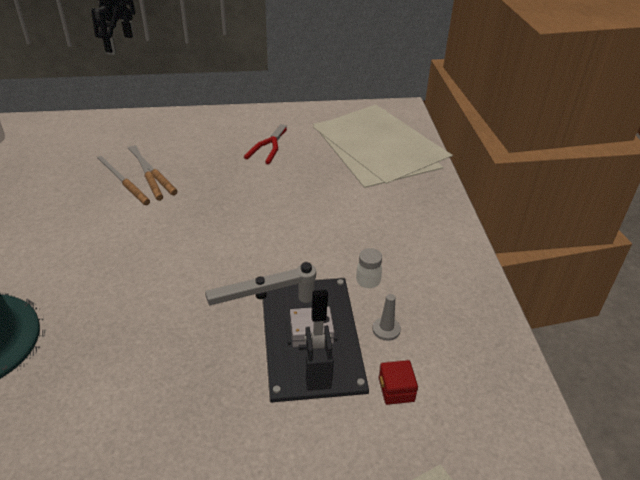

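The top view has world +x up and +y left. The strap pivot is at about (299,247), its end at (321,342), the plate corners run from (278,213) to (411,293), and the lever is at about (402,243). The jar, mandrel and ring box stand along row 185. I'll enlarge the crop next.

```bash
cat >> h.py <<'E'
def unproj(c,u,v,z=None,d=None):
    f=240/np.tan(np.radians(float(c["fovy"]))/2)
    ray=np.array([(u-c["cx"])/f,-(v-c["cy"])/f,-1.0])
    M=R.from_rotvec(c["attitude"]).as_matrix(); w=M@ray
    if z is not None: d=(z-c["xyz"][2])/w[2]
    return c["xyz"]+d*w
def proj(c,p):
    f=240/np.tan(np.radians(float(c["fovy"]))/2)
    M=R.from_rotvec(c["attitude"]).as_matrix(); q=M.T@(np.array(p)-c["xyz"])
    return c["cx"]+f*q[0]/-q[2], c["cy"]-f*q[1]/-q[2]
E
python3 - <<'E'
from h import *
c=dict(np.load("top0.npz")); print(c.keys())
im=c["pixels"][165:355,260:430][:,:,::-1]
im=cv2.convertScaleAbs(im,alpha=1.8)
cv2.imwrite("pics/topcrop.png",cv2.resize(im,None,fx=3.1,fy=3.1,interpolation=cv2.INTER_CUBIC))
c=dict(np.load("side0.npz"))
im=cv2.convertScaleAbs(c["pixels"][240:420,190:430][:,:,::-1],alpha=1.8)
cv2.imwrite("pics/sidecrop.png",cv2.resize(im,None,fx=3.2,fy=3.2,interpolation=cv2.INTER_CUBIC))
E
```

```text
dict_keys(['pixels', 'depth', 'fovy', 'cx', 'cy', 'xyz', 'attitude'])
```

View pics/topcrop.png

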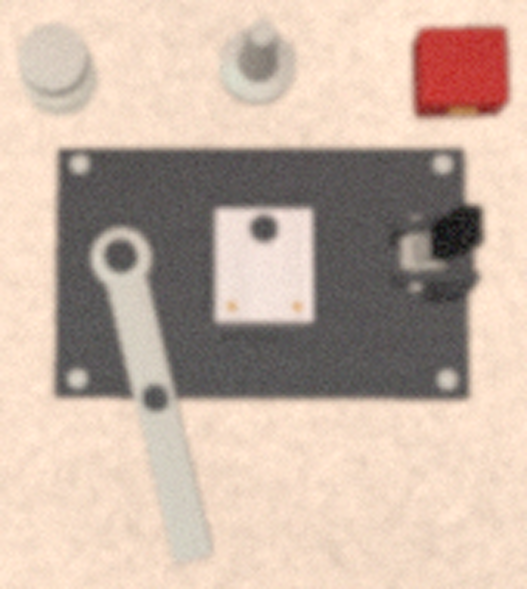

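View pics/sidecrop.png

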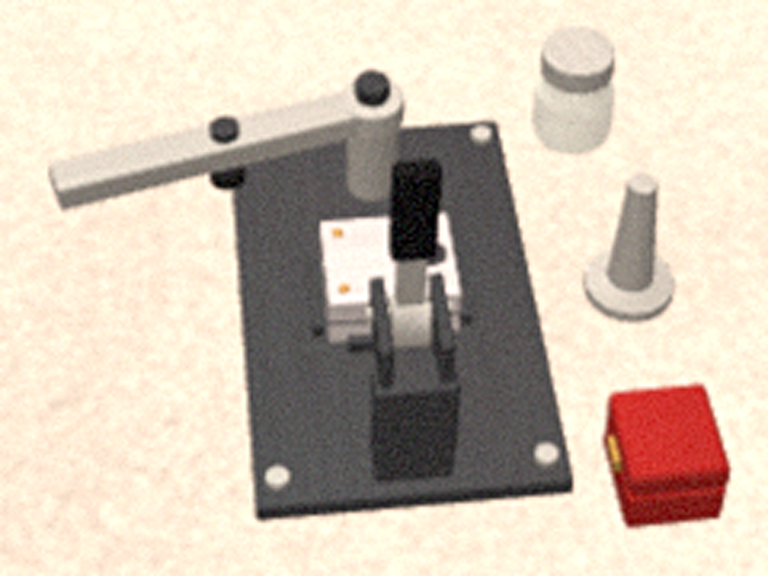

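```bash
python3 - <<'E'
from h import *
c=dict(np.load("top0.npz"))
g=lambda x,y,z: unproj(c,260+(x+.5)/3.1-.5,165+(y+.5)/3.1-.5,z)
P={k:g(*v) for k,v in dict(TL=(57,150,.012),TR=(463,150,.012),BR=(468,397,.012),BL=(55,397,.012),sTL=(79,164,.014),sTR=(443,164,.014),sBL=(77,379,.014),sBR=(447,380,.014),piv=(120,256,.093),e1=(170,563,.08),e2=(213,553,.08),mould=(264,265,.044),tip=(460,228,.21),m1=(214,208,.044),m2=(314,323,.044)).items()}
for k,v in P.items(): print(k,v.round(4))
cen=np.mean([P[k] for k in("TL","TR","BR","BL")],0); 
yd=(P["TL"]+P["BL"]-P["TR"]-P["BR"]); yd2=P["sTL"]+P["sBL"]-P["sTR"]-P["sBR"]; xd=P["TL"]+P["TR"]-P["BR"]-P["BL"]
print(cen, np.degrees(np.arctan2(-yd[0],yd[1])),np.degrees(np.arctan2(-yd2[0],yd2[1])),np.degrees(np.arctan2(xd[1],xd[0])),np.linalg.norm(yd)/2,np.linalg.norm(xd)/2)
e=(P["e1"]+P["e2"])/2; d=e-P["piv"]; print("strap",np.degrees(np.arctan2(d[1],d[0])),np.linalg.norm(d[:2]))
s=dict(np.load("side0.npz"))
h=lambda x,y,z: unproj(s,190+(x+.5)/3.2-.5,240+(y+.5)/3.2-.5,z)
for n,v in dict(TR_far=(495,122,.012),BRn=(570,488,.012),BLn=(258,512,.012),piv=(372,85,.093),s1=(482,133,.014),s2=(547,454,.014),s3=(277,476,.014)).items(): print(n,h(*v).round(4))
# depth cloud of lever
D=c["depth"]
for n,v in dict(tip=(460,228),capp=(120,256)).items():
    u=int(260+v[0]/3.1);w=int(165+v[1]/3.1); print(n,unproj(c,u,w,d=D[w,u]))
D=s["depth"]
for v in [(415,165),(415,200),(415,240),(372,85)]:
    u=int(190+v[0]/3.2);w=int(240+v[1]/3.2); print(unproj(s,u,w,d=D[w,u]))
E
```

```text
TL [0.6561 0.0862 0.012 ]
TR [ 0.6584 -0.1725  0.012 ]
BR [ 0.502  -0.1734  0.012 ]
BL [0.4989 0.084  0.012 ]
sTL [0.6468 0.0718 0.014 ]
sTR [ 0.6489 -0.1594  0.014 ]
sBL [0.5102 0.0703 0.014 ]
sBR [ 0.5123 -0.1602  0.014 ]
piv [0.5779 0.0408 0.093 ]
e1 [0.4024 0.0098 0.08  ]
e2 [ 0.4084 -0.0148  0.08  ]
mould [ 0.5795 -0.0449  0.044 ]
tip [ 0.5789 -0.1368  0.21  ]
m1 [ 0.6144 -0.0141  0.044 ]
m2 [ 0.5443 -0.0754  0.044 ]
[ 0.57886758 -0.04391099  0.012     ] 0.5986046586051247 0.5205729438726869 0.5867419949435196 0.258050414753611 0.15683018158065923
strap -165.9030839328913 0.17777495601365767
TR_far [0.6564 0.0866 0.012 ]
BRn [ 0.6576 -0.1751  0.012 ]
BLn [ 0.5021 -0.1748  0.012 ]
piv [0.578  0.0396 0.093 ]
s1 [0.6471 0.076  0.014 ]
s2 [ 0.6491 -0.1551  0.014 ]
s3 [ 0.5126 -0.1558  0.014 ]
tip [ 0.57951443 -0.13704951  0.20821901]
capp [0.57838241 0.04147169 0.09224222]
[ 0.57909384 -0.13949864  0.21324256]
[ 0.57884558 -0.1448808   0.19639176]
[ 0.58008489 -0.13966943  0.16312188]
[0.57834948 0.04171808 0.09146166]
```

```bash
python3 - <<'E'
from h import *
s=bot.read_state(); M=R.from_rotvec(s["tcp_rot"]).as_matrix(); print(M.round(3)); print(s["tool_pos"])
c=bot.read_camera("wrist"); cv2.imwrite("pics/w0.png",c["pixels"][:,:,::-1])
print("cam in tool",M.T@(c["xyz"]-s["tool_pos"]),c["fovy"])
piv=np.array([.578,.041]);
r=.088
for ph in (-166,-90):
  a=np.radians(ph); d=np.array([np.cos(a),np.sin(a)]); n=np.array([-d[1],d[0]])
  print(ph,d,n,piv+r*d-.0265*n, piv+r*d-.040*n)
E
```

```text
[[-0.949  0.315 -0.001]
 [ 0.315  0.949 -0.002]
 [ 0.    -0.002 -1.   ]]
[0.21259894 0.63993524 0.23009127]
cam in tool [ 0.07901955 -0.00042709 -0.14236039] 65.70646984690485
-166 [-0.97029573 -0.2419219 ] [ 0.2419219  -0.97029573] [0.48620305 0.04542371] [0.4829371 0.0585227]
-90 [ 6.123234e-17 -1.000000e+00] [1.000000e+00 6.123234e-17] [ 0.5515 -0.047 ] [ 0.538 -0.047]
```

View pics/w0.png

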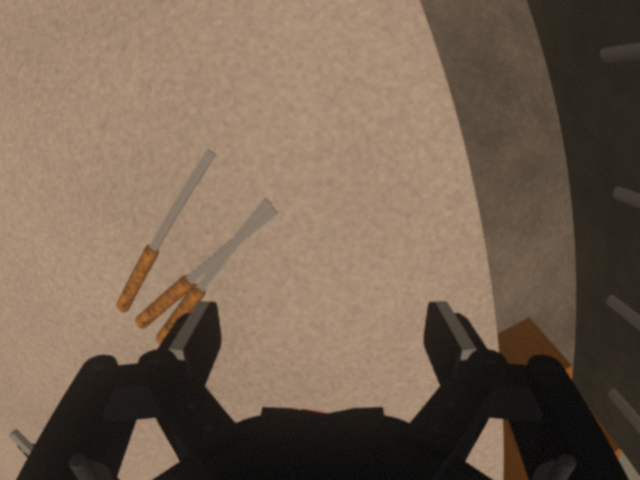

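The wrist camera sits 79 mm out on the tool's +x side, so tool +x must face away from the lever, with tool y along the push. I'll transfer to the strap's left side at the present height, shutting and turning on the way.

Request:
move_arm(steps=[[-22, -23, 0, 7.4, 0], [-44, -47, 0, 14.8, 0], [-66, -70, 0, 22.2, 0], [-88, -93, 0, 29.6, 0], [-110, -117, 0, 37, 0], [-132, -140, 0, 44.4, 0], [-154, -163, 0, 51.8, 0], [-176, -186, 0, 59.2, 0], [-198, -210, 0, 66.6, 0], [-220, -233, 0, 74, 0], [-242, -256, 0, 81.4, 0], [-264, -280, 0, 88.8, 0], [-286, -303, 0, 96.2, 0], [-308, -326, 0, 103.6, 0], [-330, -350, 0, 111, 0], [-352, -373, 0, 118.4, 0], [-374, -396, 0, 125.8, 0], [-396, -420, 0, 133.2, 0], [-418, -443, 0, 140.6, 0], [-440, -466, 0, 148, 0]])

```text
time: 2.15
tool_pos: [0.4836, 0.0583, 0.2311]
tcp_rot: [-3.12, -0.364, 0.0]
wrist_force: [1.1, 0.6, -0.8]
width: 0.001
```

```bash
python3 - <<'E'
from h import *
s=bot.read_state(); M=R.from_rotvec(s["tcp_rot"]).as_matrix(); print(M.round(3)); print(s["tool_pos"],s["wrist_force"],s["width"],s["time"],s["q"])
E
```

```text
[[ 0.973  0.23  -0.   ]
 [ 0.23  -0.973  0.   ]
 [-0.    -0.    -1.   ]]
[0.48357691 0.05827099 0.23106558] [ 1.1031785   0.60627664 -0.76028892] 0.0012301435604868572 2.15 [ 6.87472436e-02 -9.66590760e-02  1.99343510e+00  4.53559306e-05
  1.24505901e+00  1.40730550e+00]
```

Request:
move_arm(steps=[[0, 0, 30, 0, 0], [0, 0, 60, 0, 0], [0, 0, 90, 0, 0], [0, 0, 115, 0, 0], [0, 0, 135, 0, 0], [0, 0, 150, 0, 0], [0, 0, 163, 0, 0], [0, 0, 171, 0, 0], [0, 0, 171, 0, 0]])

```text
time: 3.05
tool_pos: [0.4825, 0.0595, 0.0591]
tcp_rot: [-3.119, -0.373, 0.004]
wrist_force: [0.1, 0.1, 0.1]
width: 0.004
```

```bash
python3 - <<'E'
from h import *
s=bot.read_state(); print(s["tool_pos"],s["wrist_force"],s["time"])
c=bot.read_camera("side"); im=cv2.convertScaleAbs(c["pixels"][140:420,150:460][:,:,::-1],alpha=1.8)
cv2.imwrite("pics/side1.png",cv2.resize(im,None,fx=2.1,fy=2.1,interpolation=cv2.INTER_CUBIC))
E
```

```text
[0.48247256 0.05952654 0.05914067] [0.10506472 0.1028095  0.08300927] 3.05
```

View pics/side1.png

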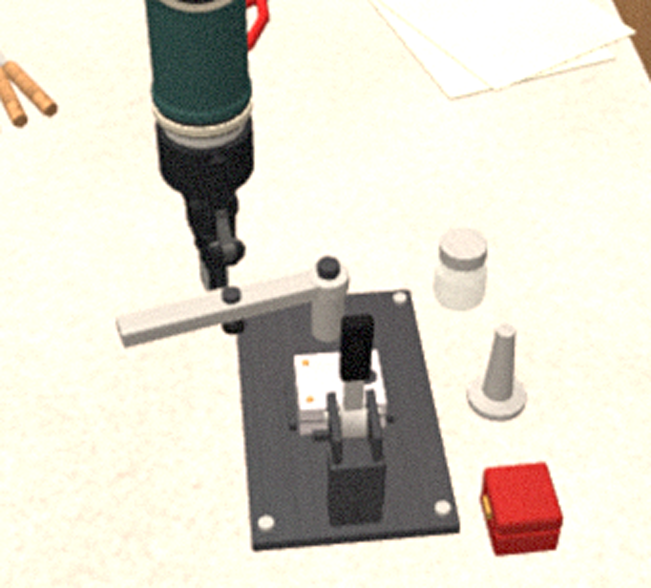

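Fingers sit just behind the strap beside its foot, clear of it. I'll compute the sweep.

```bash
cat > sw.py <<'E'
from h import *
piv=np.array([.578,.041]); r=.088
def tcp(ph,off=.0265):
  a=np.radians(ph); d=np.array([np.cos(a),np.sin(a)]); n=np.array([-d[1],d[0]]); return piv+r*d-off*n
def table(p0,x,phs,ph0):
  x=np.array(x)/np.hypot(*x); y=np.array([x[1],-x[0]])
  return [[round(float((tcp(p)-p0)@x*1000)),round(float((tcp(p)-p0)@y*1000)),0,round(-(p-ph0)),0] for p in phs]
E
python3 - <<'E'
from sw import *
print(table(np.array([.483,.0585]),[.973,.23],np.linspace(-168,-130,20),-166.4))
E
```

```text
[[1, 10, 0, 2, 0], [0, 13, 0, 0, 0], [-1, 17, 0, -2, 0], [-1, 20, 0, -4, 0], [-2, 23, 0, -6, 0], [-3, 26, 0, -8, 0], [-3, 29, 0, -10, 0], [-3, 32, 0, -12, 0], [-3, 36, 0, -14, 0], [-3, 39, 0, -16, 0], [-3, 42, 0, -18, 0], [-3, 45, 0, -20, 0], [-3, 48, 0, -22, 0], [-3, 52, 0, -24, 0], [-2, 55, 0, -26, 0], [-1, 58, 0, -28, 0], [-1, 61, 0, -30, 0], [0, 64, 0, -32, 0], [1, 67, 0, -34, 0], [2, 70, 0, -36, 0]]
```

Request:
move_arm(steps=[[1, 8, 0, 0, 0], [0, 13, 0, 0, 0], [-1, 17, 0, -2, 0], [-1, 20, 0, -4, 0], [-2, 23, 0, -6, 0], [-3, 26, 0, -8, 0], [-3, 29, 0, -10, 0], [-3, 32, 0, -12, 0], [-3, 36, 0, -14, 0], [-3, 39, 0, -16, 0], [-3, 42, 0, -18, 0], [-3, 45, 0, -20, 0], [-3, 48, 0, -22, 0], [-3, 52, 0, -24, 0], [-2, 55, 0, -26, 0], [-1, 58, 0, -28, 0], [-1, 61, 0, -30, 0], [0, 64, 0, -32, 0], [1, 67, 0, -34, 0], [2, 70, 0, -36, 0]])

```text
time: 5.1
tool_pos: [0.502, -0.0084, 0.0609]
tcp_rot: [-2.851, -1.32, -0.001]
wrist_force: [-0.5, 1.0, 0.6]
width: -0.003
```

```bash
python3 - <<'E'
from sw import *
s=bot.read_state(); M=R.from_rotvec(s["tcp_rot"]).as_matrix(); print(s["tool_pos"],s["wrist_force"],s["time"],M[:2,0],tcp(-130))
c=bot.read_camera("side"); im=cv2.convertScaleAbs(c["pixels"][140:420,150:460][:,:,::-1],alpha=1.8)
cv2.imwrite("pics/side2.png",cv2.resize(im,None,fx=2.1,fy=2.1,interpolation=cv2.INTER_CUBIC))
y=np.degrees(np.arctan2(M[1,0],M[0,0])); 
x=[np.cos(np.radians(50)),np.sin(np.radians(50))] 
print(y); print(table(tcp(-130),x,np.linspace(-128,-93,18),-130))
E
```

```text
[ 0.50203253 -0.00840113  0.06094549] [-0.46847851  0.96636979  0.61615934] 5.1 [0.64714727 0.7623649 ] [ 0.50113451 -0.00937804]
49.67313392408129
[[-1, 3, 0, -2, 0], [-2, 6, 0, -4, 0], [-2, 10, 0, -6, 0], [-3, 13, 0, -8, 0], [-3, 16, 0, -10, 0], [-4, 19, 0, -12, 0], [-4, 23, 0, -14, 0], [-4, 26, 0, -16, 0], [-4, 29, 0, -18, 0], [-4, 33, 0, -21, 0], [-3, 36, 0, -23, 0], [-3, 39, 0, -25, 0], [-3, 42, 0, -27, 0], [-2, 46, 0, -29, 0], [-1, 49, 0, -31, 0], [0, 52, 0, -33, 0], [1, 55, 0, -35, 0], [2, 58, 0, -37, 0]]
```

View pics/side2.png

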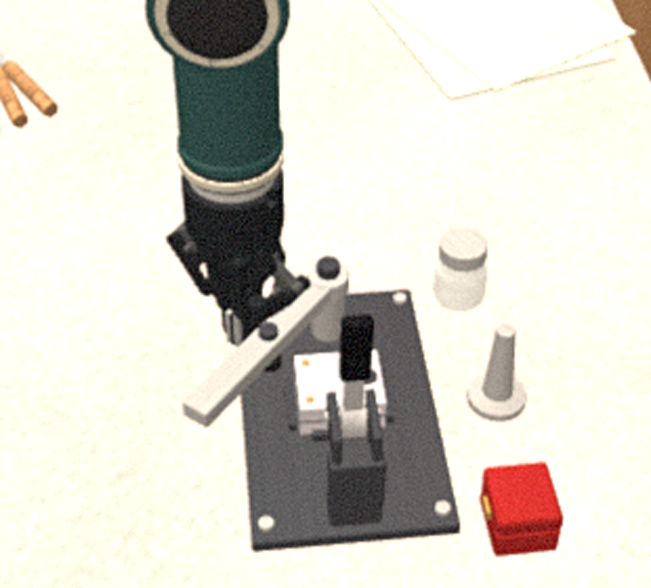

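The strap follows the finger, at about -130° now. I'll carry on almost to the stop.

Request:
move_arm(steps=[[-1, 3, 0, -2, 0], [-2, 6, 0, -4, 0], [-2, 10, 0, -6, 0], [-3, 13, 0, -8, 0], [-3, 16, 0, -10, 0], [-4, 19, 0, -12, 0], [-4, 23, 0, -14, 0], [-4, 26, 0, -16, 0], [-4, 29, 0, -18, 0], [-4, 33, 0, -21, 0], [-3, 36, 0, -23, 0], [-3, 39, 0, -25, 0], [-3, 42, 0, -27, 0], [-2, 46, 0, -29, 0], [-1, 49, 0, -31, 0], [0, 52, 0, -33, 0], [1, 55, 0, -35, 0], [2, 58, 0, -37, 0], [2, 58, 0, -37, 0]])

```text
time: 7.05
tool_pos: [0.5478, -0.0447, 0.0608]
tcp_rot: [2.286, 2.153, 0.0]
wrist_force: [0.4, 0.2, 0.7]
width: 0.002
```

```bash
python3 - <<'E'
from sw import *
s=bot.read_state(); M=R.from_rotvec(s["tcp_rot"]).as_matrix(); print(s["tool_pos"],s["wrist_force"],s["time"],M[:2,:2],tcp(-90))
for n in("side","top"):
  c=bot.read_camera(n); sl=(slice(140,420),slice(150,460)) if n=="side" else (slice(150,350),slice(240,440))
  im=cv2.convertScaleAbs(c["pixels"][sl][:,:,::-1],alpha=1.8)
  cv2.imwrite(f"pics/{n}3.png",cv2.resize(im,None,fx=2.1,fy=2.1,interpolation=cv2.INTER_CUBIC))
E
```

```text
[ 0.54776092 -0.04466802  0.0607504 ] [0.42160577 0.17367504 0.65519535] 7.05 [[ 0.05991094  0.99820348]
 [ 0.99820368 -0.05991071]] [ 0.5515 -0.047 ]
```

View pics/side3.png

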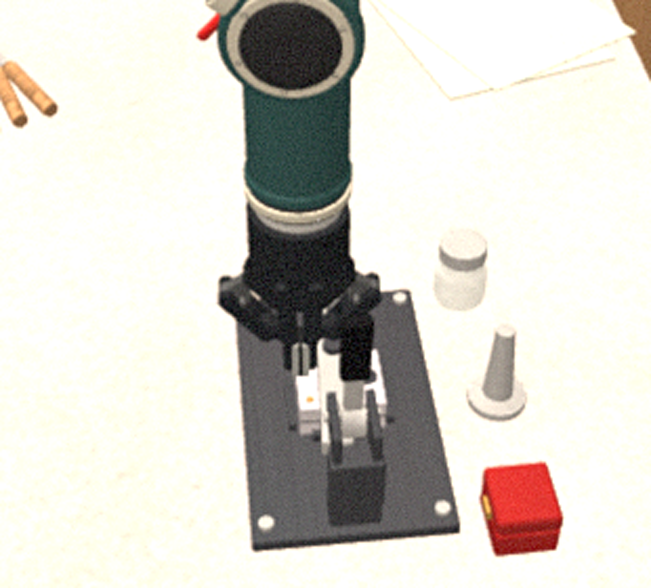

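View pics/top3.png

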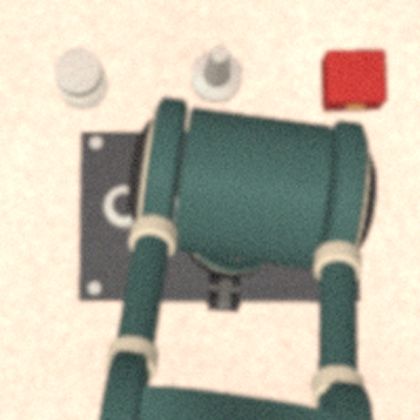

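The strap is nearly home. Now I'll creep onto the stop, watching the force.

Request:
move_arm(steps=[[0, 1, 0, -1, 0], [0, 2, 0, -2, 0], [0, 3, 0, -3, 0], [0, 4, 0, -3, 0], [0, 4, 0, -3, 0]])

```text
time: 7.65
tool_pos: [0.5515, -0.0443, 0.0602]
tcp_rot: [2.229, 2.214, 0.0]
wrist_force: [-0.8, -0.7, -0.7]
width: -0.002
```

Request:
move_arm(steps=[[0, 1, 0, 0, 0], [0, 2, 0, 0, 0], [0, 2, 0, 0, 0]])

```text
time: 7.95
tool_pos: [0.5533, -0.0443, 0.0602]
tcp_rot: [-2.229, -2.214, 0.0]
wrist_force: [-2.0, -0.9, 0.1]
width: -0.002
```

Request:
move_arm(steps=[[0, 1, 0, 0, 0], [0, 2, 0, 0, 0], [0, 2, 0, 0, 0]])

```text
time: 8.25
tool_pos: [0.5535, -0.0443, 0.0601]
tcp_rot: [-2.226, -2.212, 0.005]
wrist_force: [-7.6, -1.5, 5.4]
width: -0.001
```

Request:
move_arm(steps=[[0, 1, 0, 0, 0], [0, 2, 0, 0, 0], [0, 2, 0, 0, 0]])

```text
time: 8.55
tool_pos: [0.5535, -0.0443, 0.0601]
tcp_rot: [-2.224, -2.21, 0.009]
wrist_force: [-13.3, -0.6, 10.1]
width: 0.002
```

```bash
python3 - <<'E'
from sw import *
s=bot.read_state(); print(s["tool_pos"],s["wrist_force"],s["time"])
c=bot.read_camera("side")
im=cv2.convertScaleAbs(c["pixels"][260:380,250:400][:,:,::-1],alpha=1.8)
cv2.imwrite(f"pics/side4.png",cv2.resize(im,None,fx=4.5,fy=4.5,interpolation=cv2.INTER_CUBIC))
E
```

```text
[ 0.5535355  -0.04426548  0.06006203] [-13.26570516  -0.56227537  10.07656344] 8.55
```

View pics/side4.png

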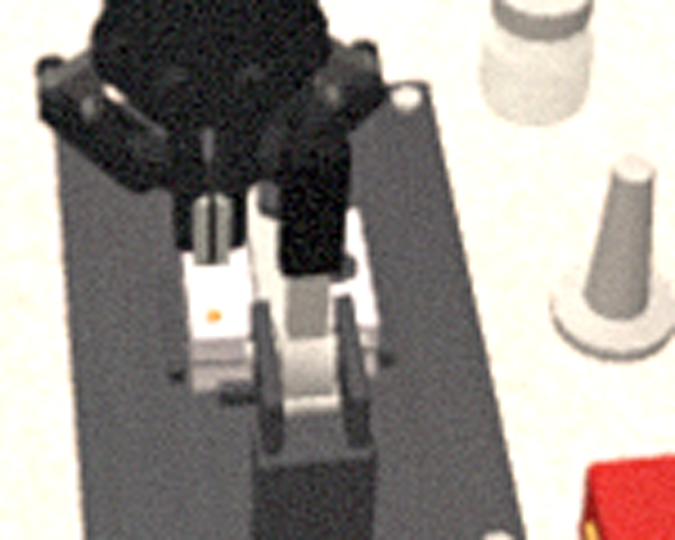

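Hard stop: 13 N with no further motion, at the x expected for an aligned strap. I'll back off along -x and lift.

Request:
move_arm(steps=[[0, -5, 0, 0, 0], [0, -15, 0, 0, 0], [0, -25, -10, 0, 0], [0, -25, -40, 0, 0], [0, -25, -80, 0, 0], [0, -25, -120, 0, 0], [0, -25, -160, 0, 0], [0, -25, -180, 0, 0], [0, -25, -180, 0, 0]])

```text
time: 9.5
tool_pos: [0.5352, -0.0443, 0.2452]
tcp_rot: [2.223, 2.209, 0.01]
wrist_force: [0.7, -0.1, -0.5]
width: 0.003
```

```bash
python3 - <<'E'
from sw import *
s=bot.read_state(); M=R.from_rotvec(s["tcp_rot"]).as_matrix(); print(s["tool_pos"],s["wrist_force"],s["time"],M.round(3))
for n in("side","wrist"):
  c=bot.read_camera(n); np.savez(n+"5.npz",**c)
  sl=(slice(140,420),slice(150,460)) if n=="side" else (slice(0,480),slice(0,640))
  im=cv2.convertScaleAbs(c["pixels"][sl][:,:,::-1],alpha=1.8)
  f=2.1 if n=="side" else 1
  cv2.imwrite(f"pics/{n}5.png",cv2.resize(im,None,fx=f,fy=f,interpolation=cv2.INTER_CUBIC))
E
```

```text
[ 0.53522998 -0.04427136  0.24520463] [ 0.74986297 -0.14321772 -0.45498229] 9.5 [[ 0.007  1.     0.01 ]
 [ 1.    -0.007 -0.001]
 [-0.001  0.01  -1.   ]]
```

View pics/side5.png

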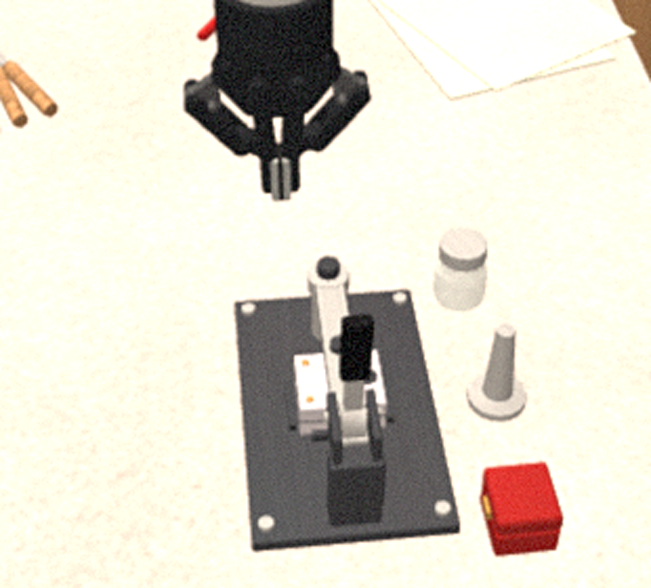

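View pics/wrist5.png

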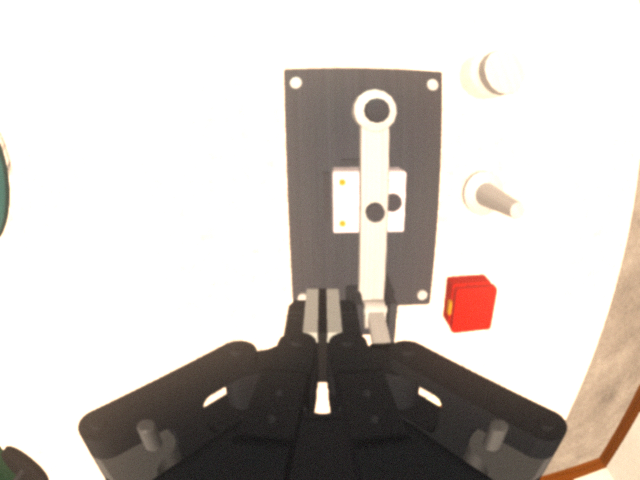

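The strap lies straight from the pivot over the mould and between the lugs, with the lever upright and the loose items in place. Next I'll move to the mould side of the lever.

Request:
move_arm(steps=[[-10, 15, 0, 0, 0], [-25, 30, 0, 0, 0], [-40, 44, 0, 0, 0], [-50, 44, 0, 0, 0], [-50, 44, 15, 0, 0], [-50, 44, 35, 0, 0], [-50, 44, 47, 0, 0], [-50, 44, 52, 0, 0], [-50, 44, 52, 0, 0]])

```text
time: 10.5
tool_pos: [0.5747, -0.0938, 0.1866]
tcp_rot: [-2.227, -2.213, 0.002]
wrist_force: [0.3, -0.6, 0.3]
width: -0.001
```

```bash
python3 - <<'E'
from sw import *
s=bot.read_state(); M=R.from_rotvec(s["tcp_rot"]).as_matrix(); print(s["tool_pos"],s["wrist_force"],s["time"])
c=bot.read_camera("side")
im=cv2.convertScaleAbs(c["pixels"][140:420,150:460][:,:,::-1],alpha=1.8)
cv2.imwrite(f"pics/side6.png",cv2.resize(im,None,fx=2.1,fy=2.1,interpolation=cv2.INTER_CUBIC))
p=s["tool_pos"]
py,pz=-.129,.098; r=.095
rows=[]
for th in np.linspace(.08,1.5,30):
  y=py-r*np.sin(th)+.006*np.cos(th)+.011; z=pz+r*np.cos(th)+.006*np.sin(th)
  rows.append([round((y-p[1])*1000),0,round((p[2]-z)*1000),0,0])
print(rows)
E
```

```text
[ 0.57468792 -0.09382569  0.18657077] [ 0.29867364 -0.55682857  0.31651883] 10.5
[[-26, 0, -7, 0, 0], [-30, 0, -6, 0, 0], [-35, 0, -6, 0, 0], [-40, 0, -5, 0, 0], [-44, 0, -4, 0, 0], [-49, 0, -3, 0, 0], [-53, 0, -2, 0, 0], [-58, 0, -1, 0, 0], [-62, 0, 1, 0, 0], [-66, 0, 3, 0, 0], [-70, 0, 5, 0, 0], [-74, 0, 8, 0, 0], [-78, 0, 10, 0, 0], [-82, 0, 13, 0, 0], [-86, 0, 16, 0, 0], [-89, 0, 19, 0, 0], [-92, 0, 22, 0, 0], [-96, 0, 26, 0, 0], [-99, 0, 29, 0, 0], [-101, 0, 33, 0, 0], [-104, 0, 37, 0, 0], [-107, 0, 41, 0, 0], [-109, 0, 45, 0, 0], [-111, 0, 49, 0, 0], [-113, 0, 53, 0, 0], [-114, 0, 58, 0, 0], [-116, 0, 62, 0, 0], [-117, 0, 67, 0, 0], [-118, 0, 71, 0, 0], [-119, 0, 76, 0, 0]]
```

View pics/side6.png

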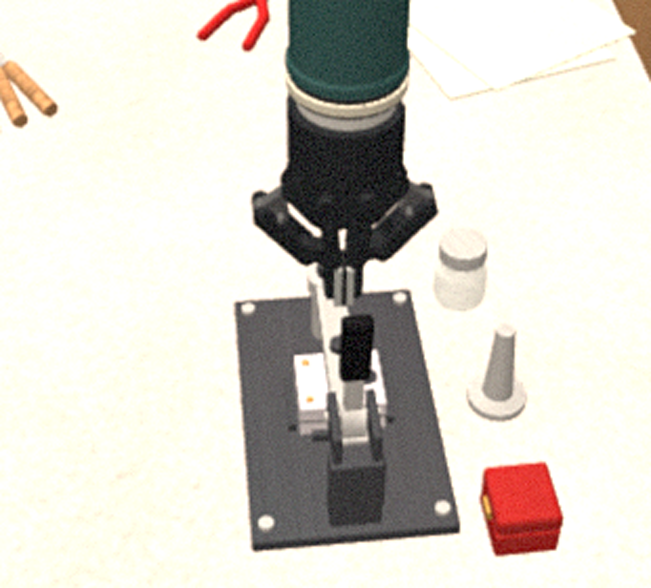

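The fingertip stands on the mould side of the handle, 4 mm off centre in x. I'll correct that and push the first half of the arc.

Request:
move_arm(steps=[[-10, 4, -7, 0, 0], [-20, 4, -7, 0, 0], [-26, 4, -7, 0, 0], [-30, 4, -6, 0, 0], [-35, 4, -6, 0, 0], [-40, 4, -5, 0, 0], [-44, 4, -4, 0, 0], [-49, 4, -3, 0, 0], [-53, 4, -2, 0, 0], [-58, 4, -1, 0, 0], [-62, 4, 1, 0, 0], [-66, 4, 3, 0, 0], [-70, 4, 5, 0, 0], [-74, 4, 8, 0, 0], [-78, 4, 10, 0, 0]])

```text
time: 12.05
tool_pos: [0.5795, -0.1728, 0.1781]
tcp_rot: [2.229, 2.214, -0.0]
wrist_force: [2.1, 3.2, 0.8]
width: -0.001
```

```bash
python3 - <<'E'
from sw import *
s=bot.read_state(); print(s["tool_pos"],s["wrist_force"],s["time"])
c=bot.read_camera("side")
im=cv2.convertScaleAbs(c["pixels"][140:420,150:460][:,:,::-1],alpha=1.8)
cv2.imwrite(f"pics/side7.png",cv2.resize(im,None,fx=2.1,fy=2.1,interpolation=cv2.INTER_CUBIC))
E
```

```text
[ 0.57948007 -0.17283734  0.17806926] [2.1227681  3.20580999 0.82273031] 12.05
```

View pics/side7.png

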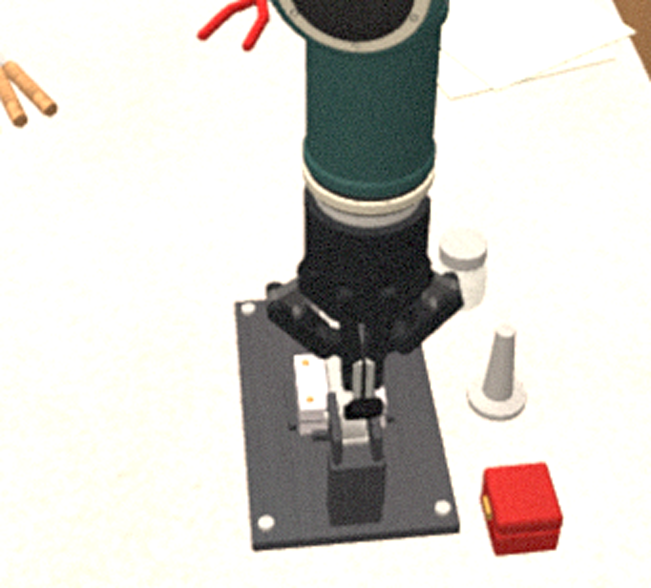

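Contact force is about 3 N and the lever is swinging outward under the fingertip, so I'll continue the arc.

Request:
move_arm(steps=[[-4, 0, 3, 0, 0], [-8, 0, 6, 0, 0], [-11, 0, 9, 0, 0], [-14, 0, 12, 0, 0], [-18, 0, 16, 0, 0], [-21, 0, 19, 0, 0], [-23, 0, 23, 0, 0], [-26, 0, 27, 0, 0], [-29, 0, 31, 0, 0], [-31, 0, 35, 0, 0], [-33, 0, 39, 0, 0], [-35, 0, 43, 0, 0], [-36, 0, 48, 0, 0], [-38, 0, 52, 0, 0], [-39, 0, 57, 0, 0], [-40, 0, 61, 0, 0], [-40, 0, 63, 0, 0]])

```text
time: 13.8
tool_pos: [0.5789, -0.2127, 0.1147]
tcp_rot: [-2.229, -2.214, 0.001]
wrist_force: [0.4, -0.7, 2.6]
width: -0.002
```

Creep down onto the stop.

Request:
move_arm(steps=[[0, 0, 1, 0, 0], [0, 0, 2, 0, 0], [0, 0, 3, 0, 0], [0, 0, 3, 0, 0]])

```text
time: 14.2
tool_pos: [0.579, -0.2124, 0.1121]
tcp_rot: [-2.229, -2.214, 0.0]
wrist_force: [-0.2, -0.7, 2.1]
width: 0.001
```

Request:
move_arm(steps=[[0, 0, 1, 0, 0], [0, 0, 2, 0, 0], [0, 0, 2, 0, 0]])

```text
time: 14.5
tool_pos: [0.5791, -0.2125, 0.1105]
tcp_rot: [-2.229, -2.214, 0.0]
wrist_force: [-1.6, -1.8, 4.1]
width: -0.002
```

Request:
move_arm(steps=[[0, 0, 1, 0, 0], [0, 0, 2, 0, 0], [0, 0, 2, 0, 0]])

```text
time: 14.8
tool_pos: [0.5793, -0.2125, 0.1102]
tcp_rot: [2.229, 2.214, -0.0]
wrist_force: [-5.0, -0.4, 12.6]
width: -0.002
```

Request:
move_arm(steps=[[0, 0, 1, 0, 0], [0, 0, 2, 0, 0], [0, 0, 2, 0, 0]])

```text
time: 15.1
tool_pos: [0.5793, -0.2126, 0.1099]
tcp_rot: [2.228, 2.214, -0.0]
wrist_force: [-8.3, 0.9, 21.5]
width: -0.002
```

The lever is hard on its stop: 21 N, at the z predicted for 1.5 rad. I'll lift away and look.

Request:
move_arm(steps=[[0, 0, -5, 0, 0], [0, 0, -20, 0, 0], [0, 0, -50, 0, 0], [0, 0, -90, 0, 0], [0, 0, -130, 0, 0], [40, -40, -150, 0, 0], [80, -80, -150, 0, 0], [120, -120, -150, 0, 0], [150, -150, -150, 0, 0], [150, -150, -150, 0, 0]])

```text
time: 16.1
tool_pos: [0.4269, -0.0587, 0.256]
tcp_rot: [-2.225, -2.214, -0.0]
wrist_force: [0.7, -0.4, 0.1]
width: -0.0
```

```bash
python3 - <<'E'
from sw import *
s=bot.read_state(); print(s["tool_pos"],s["wrist_force"],s["time"])
for n in("side","top"):
  c=bot.read_camera(n); np.savez(n+"8.npz",**c)
  sl=(slice(240,420),slice(190,430)) if n=="side" else (slice(165,355),slice(260,450))
  im=cv2.convertScaleAbs(c["pixels"][sl][:,:,::-1],alpha=1.8)
  cv2.imwrite(f"pics/{n}8.png",cv2.resize(im,None,fx=3.1,fy=3.1,interpolation=cv2.INTER_CUBIC))
E
```

```text
[ 0.42689569 -0.058673    0.25595578] [ 0.72190029 -0.41443653  0.11626681] 16.1
```

View pics/side8.png

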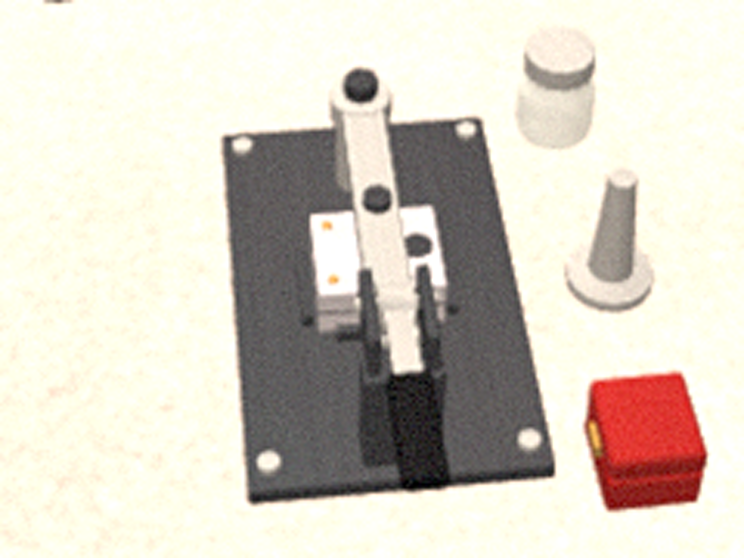

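View pics/top8.png

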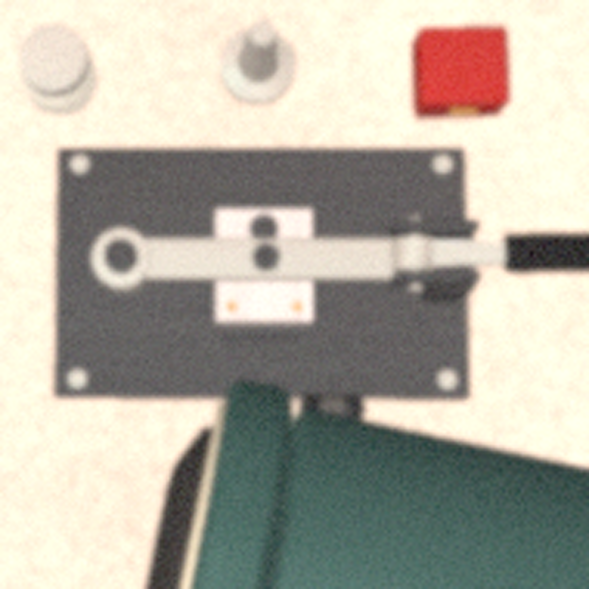

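The strap is straight over the mould (rows 257 to 258) with its end under the cam, and the lever lies level outward. The mould corners are where they were (214,208)–(314,323), and the jar, mandrel and ring box haven't moved. I'll hand in.

```bash
python3 - <<'E'
from h import *
c=dict(np.load("side8.npz"))
for x,y in [(420,470),(418,440),(412,400)]:
    u=int(190+x/3.1);v=int(240+y/3.1); print(unproj(c,u,v,d=c["depth"][v,u]).round(4))
print(bot.finish_job())
E
```

```text
[ 0.5788 -0.238   0.1135]
[ 0.5798 -0.2178  0.1091]
[ 0.5793 -0.1969  0.1097]
the job is handed in; nothing more can be done
None
```

I swung the strap round with the outside of the shut fingers until it lay over the mould against its stop. Only then did I push the cam lever down with the fingertip, and I handed the job in at about 16 s of the 51 s.

- **Strap:** it stopped hard at 13 N with no further movement. In the final pictures it runs straight over the mould with its end under the cam.
- **Lever:** it stopped hard at about 21 N, the most force I saw in any reading. Depth readings put the top of the handle at 109 to 114 mm above the bench, against about 111 mm expected with the lever fully down.
- **Other items:** the mould, jar, ring box and mandrel appear at the same picture positions as before.

The arm was clear of everything when I handed in, and none of the checks failed or disagreed. Handing in gave no verdict.

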